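# Sort the trophy parts after a repair session

### The job

Sort the mixed trophy parts on the bench: stand the gold cup in the yellow bin, the silver cup in the blue bin and the black marble plinth in the red bin, all upright, and thread both flanged risers flange down onto the spindle stand, the wide green one fully home at the bottom and the narrow white one fully home on top of it. Do not shift or tip the small white china urn, and leave everything released and at rest.

Things in the scene. Friction and masses are not known exactly. Their poses are not given: they have to be found in the camera images.
- gold_cup: Gold trophy cup (mm), 88 high, 220 g, upright: round foot 44 across, thin stem, bowl 47 across with straight sides from 56 up to 88 (grip there), solid, dark disc on top. Two thin handles reach 38.5 from the axis along its +y and -y, 48 to 80 up: close the fingers along its x. Origin: centre of the underside, z up.
- silver_cup: Silver trophy cup (mm), 88 high, 220 g, upright: round foot 44 across, thin stem, bowl 47 across with straight sides from 56 up to 88 (grip there), solid, dark disc on top. Two thin handles reach 38.5 from the axis along its +y and -y, 48 to 80 up: close the fingers along its x. Origin: centre of the underside, z up.
- plinth: Black marble plinth block (mm), 45 x 45 x 50 high, upright, about 260 g. Origin: centre of the underside, x and y square to its sides, z up.
- wide_riser: Green flanged riser (mm): flange disc 76 across and 6 thick, on it a round hub 36 across up to 30 above the underside; a bore of 20 goes right through. About 100 g. Lies flange down, hub up. Origin: centre of the flange's underside, z up along the bore. Grip the hub from above, keeping the fingertips above the flange.
- narrow_riser: White flanged riser (mm): flange disc 54 across and 6 thick, on it a round hub 36 across up to 30 above the underside; a bore of 20 goes right through. About 100 g. Lies flange down, hub up. Origin: centre of the flange's underside, z up along the bore. Grip the hub from above, keeping the fingertips above the flange.
- yellow_bin: Yellow plastic open bin (mm), fixed to the table, 84 x 84 outside, 76 x 76 inside, 22 high, floor 4 thick, walls 4 thick. Place of the gold cup. Origin: centre of the underside, x and y along its sides, z up.
- blue_bin: Blue plastic open bin (mm), fixed to the table, 84 x 84 outside, 76 x 76 inside, 22 high, floor 4 thick, walls 4 thick. Place of the silver cup. Origin: centre of the underside, x and y along its sides, z up.
- red_bin: Red plastic open bin (mm), fixed to the table, 84 x 84 outside, 76 x 76 inside, 22 high, floor 4 thick, walls 4 thick. Place of the plinth. Origin: centre of the underside, x and y along its sides, z up.
- spindle: Spindle stand (mm), fixed: dark wooden disc 90 across and 10 thick with an upright steel post 14 across in its middle (its top 10 taper to 4 across), tip 76 up. The wide riser's underside belongs at 10 above the table, the narrow riser's at 40. Origin: centre of the underside, z up.
- urn: Small white china urn, fragile, 70 high, 58 across, loose, 250 g; to be left where it stands. Origin: centre of the underside, z up. The ten listed things stand upright on the table in two rows, centres at least 115 mm apart; loose nuts 6 high lie between them; nothing in the rows is taller than 90.
Not all that is in view belongs to the job. What is shaped like the gold_cup but purple is not meant.

How it is judged:
By the outcome, as a careful person would: the job done as asked, in the order asked, and still so for the second after the job is handed in, with the robot touching nothing.
It also fails if it takes over 122 s, if anything falls off the work surface, if the arm or the gripper's body presses on something with over 40 N, if the wrist force passes 120 N, or if a joint passes its speed limit or range.

### The arm

A 6-joint arm with a two-finger parallel gripper is mounted at the origin on the work surface. World frame = base frame: x ahead of the robot, y to its left, z up, the work surface at z = 0. Lengths are in m, angles in degrees, forces in N, time in s.
With the tool pointing down it reaches from about 0.3 to 0.75 m from the base axis. Payload 8.5 kg.
Tool frame: the origin (TCP) lies between the finger pads; the fingertips stand 25 mm ahead of it and the grasp point (between the pads) lies 6 mm ahead of it; x points along the fingers, y is the direction in which the jaws open and shut, and the axes are right-handed (so a half turn about x gives the same grasp; the last joint's range is limited). The gripper opens to 85 mm and grips with 20 to 120 N. Pads are 22 mm wide; open, the fingers measure 114 mm over their backs; the gripper's body (76 mm by 85 mm) begins 54 mm behind the grasp point. The pads swing forward as they close: fully open they stand 13 mm farther back than shut.
Start: joints at [64.842, 21.807, 74.336, -0, 83.858, -12.336], TCP at [0.122, 0.536, 0.256] pointing down, gripper open.
Joint ranges: [-178.18, 178.18], [-50.72, 133.34], [12.68, 142.11], [-81.47, 261.47], [9.98, 163.14], [-165.26, 165.26]. Speed limits (degrees/s): [136.94, 136.94, 180, 180, 180, 180].

### API

Orientations are given as a 3x3 rotation matrix whose columns are the frame's x, y, z axes.
In Python, from rig import sensors, get_image, workorder gives the robot as it stands.
- The arm moves only by the tool arm_command, never from a script. Its argument "plan" is a list that holds one entry, the list of rows, each a list of 6 numbers: the shift along the tool's x, y, z in units of 25 mm (1.0 is 25 mm), then the turn, a rotation vector about the tool's x, y, z in units of 6 degrees (1.0 is 6 degrees). In form: [[[dx, dy, dz, ax, ay, az], ...]]. A call has 1 to 10 rows; each row is the pose to reach, as a shift and turn from the pose commanded when the call began, along the tool's axes at that moment; what a row does not reach only later rows make up. A row lasts 1/10 s, in which the tool goes at most 50 mm and 8.59 degrees, less where a joint would pass 70% of its speed; a pose out of reach is approached as far as the arm can. A call with a gripper value outside its range is refused whole. "jaw" is the closure, from 0 (fully open) to 1 (shut), set as the call begins (left out, the last holds). The fingers move at their own pace and stop on an object; "newtons" is the grip in N (left out, the last holds). Time passes only in rows, so rows that repeat a pose let the fingers close. It gives the time, the measured TCP pose, the force and the opening at its end, in the units of the state.
- sensors.observe(): the state, without advancing time (a new reading comes with each control period).
- get_image(name): name is "scene" or "top" or "wrist"; returns a dict with "img" (384x512x3 uint8, red, green, blue), "fx", "fy", "cx", "cy" (pixels), "T" (4x4, takes a point from camera to world coordinates). Camera axes: x right, y up, looking along -z (the intrinsics and any distortion apply to the point x, -y, -z); pixel columns grow to the right and rows downward; lengths in m; the calibration is good to about 2 mm. A picture is of the moment at which its call begins. There is no depth.
- workorder.close_job(): hands the job in, once; it reports no verdict.
The state is a dict: "time_s": time; "q": joint angles; "qvel": joint speeds; "joint_efforts": joint torques, N m; "position": TCP position; "tool_rot": TCP orientation; "ft_force": force on the tool from outside, world axes, zero at the start; "wrist_torque": the same for the moment, N m; "grip_width": finger opening in m.
Only numpy, scipy, OpenCV 4.12 (cv2) and the standard library are available. Lean on these libraries where they do the work, as an engineer would, in place of code of your own. Each camera call takes 0.05 s, during which the arm holds its last target. There are 200 camera calls.

## Working session

There is one attempt and no reset: what is moved stays moved. The work goes in short steps, Python scripts to look and compute and a tool call to move; the robot and the scene stay as the last step left them, time stands still between calls to the robot, and variables do not carry over. Pictures are saved under pics/ and viewed, about 12 in all and at most 16, crops included, and the job is handed in when it is done.

Besides the shell and the picture viewer there is one more tool, called after ">>>" as name([rows], argument=value, ...), one row to a line, values as JSON. arm_command: Moves the arm, as the interface text tells. Its arguments: {"type":"object","properties":{"plan":{"type":"array","items":{"type":"array","items":{"type":"array","items":{"type":"number"}}}},"jaw":{"type":"number"},"newtons":{"type":"number"}},"required":["plan"]}

```bash
mkdir -p pics; ls; python3 - <<'E'
from rig import sensors,get_image
import cv2,numpy as np
for n in("top","scene"):
    d=get_image(n); cv2.imwrite(f"pics/{n}0.png",cv2.resize(d["img"][:,:,::-1],(800,600),interpolation=cv2.INTER_CUBIC))
    print(n,d["fx"],d["fy"],d["cx"],d["cy"],np.round(d["T"],4).tolist(),[k for k in d])
s=sensors.observe();print(s["position"],np.round(s["tool_rot"],3),s["grip_width"],s["time_s"])
E
```

```text
pics
top 430.8400093563723 430.8400093563723 255.05039551699824 195.7365911372258 [[-0.0171, 0.9858, -0.1671, 0.3004], [-0.9995, -0.0122, 0.0305, 0.0197], [0.0281, 0.1675, 0.9855, 1.1746], [0.0, 0.0, 0.0, 1.0]] ['img', 'fx', 'fy', 'cx', 'cy', 'T']
scene 373.1347591454268 373.1347591454268 260.88436162071224 191.54091323409006 [[0.5594, -0.4343, 0.706, 1.0199], [0.8286, 0.271, -0.4899, -0.3655], [0.0214, 0.859, 0.5115, 0.4499], [0.0, 0.0, 0.0, 1.0]] ['img', 'fx', 'fy', 'cx', 'cy', 'T']
[0.12194687 0.53608981 0.25577066] [[-0.001  0.222  0.975]
 [-0.001  0.975 -0.222]
 [-1.    -0.001 -0.   ]] 0.08530421283747787 0.1
```

View pics/top0.png

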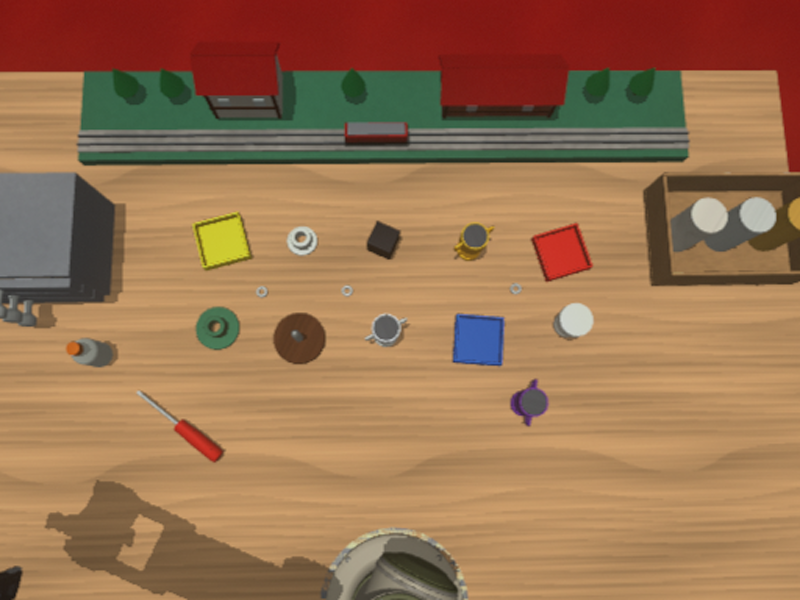

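View pics/scene0.png

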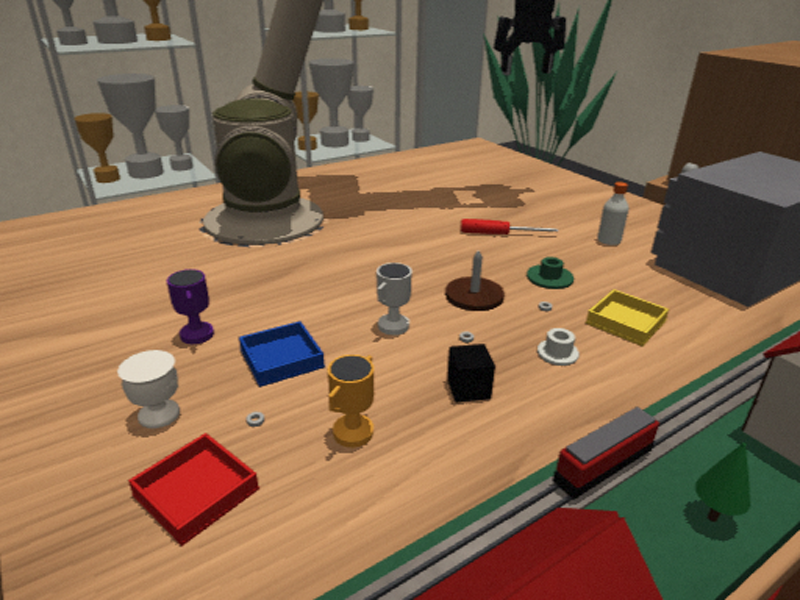

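Top view (800×600): yellow bin (222,241), white riser (302,240), plinth (384,240), gold cup (473,240), red bin (562,252), green riser (217,327), spindle (299,338), silver cup (386,330), blue bin (478,340), urn (574,320), purple decoy cup (530,402). Enlarging for measurement.

```bash
python3 - <<'E'
from rig import get_image
import cv2
d=get_image("top")
im=d["img"][:,:,::-1]
for n,c in(("L",115),("R",225)):
    cv2.imwrite(f"pics/crop{n}.png",cv2.resize(im[130:240,c:c+160],(800,550),interpolation=cv2.INTER_CUBIC))
E
```

```text
(no output)
```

View pics/cropL.png

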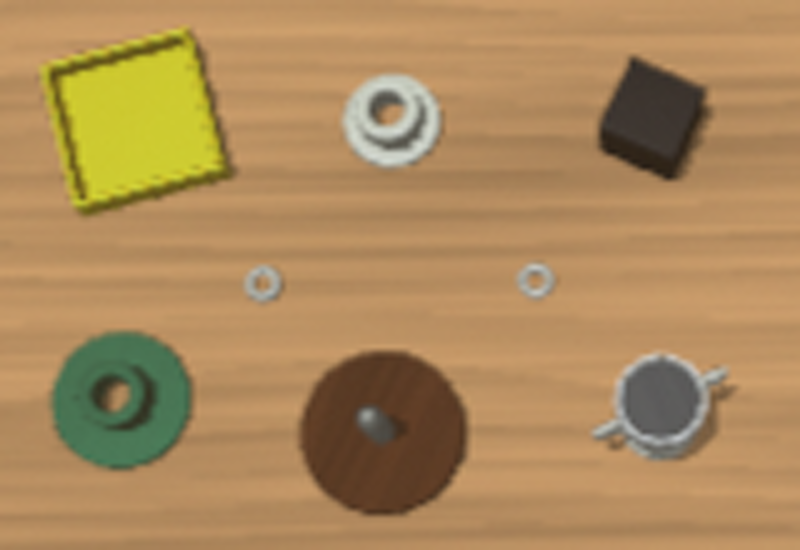

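View pics/cropR.png

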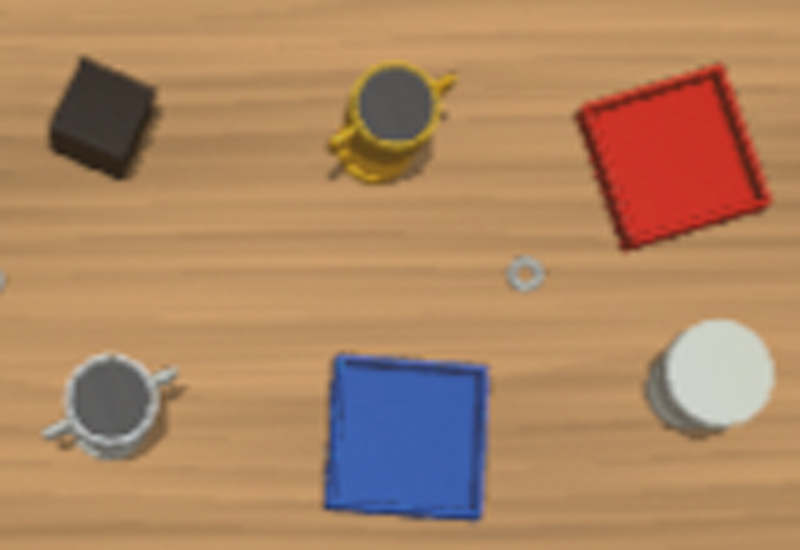

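```bash
cat > h.py <<'E'
import numpy as np
def ray(d,u,v,h):
    T=np.array(d["T"]);r=T[:3,:3]@[(u-d["cx"])/d["fx"],-(v-d["cy"])/d["fy"],-1]
    o=T[:3,3];return o+r*(h-o[2])/r[2]
E
python3 - <<'E'
from rig import get_image
from h import *
d=get_image("top")
def w(c,x,y,h): return ray(d,c+(x+.5)/5-.5,130+(y+.5)/5-.5,h)[:2]*1000
def quad(n,c,P,h):
    Q=np.array([w(c,*p,h) for p in P]);e=np.roll(Q,-1,0)-Q
    a=np.degrees(np.arctan2(e[:,1],e[:,0]))
    print(n,Q.mean(0).round(1),"sides",np.linalg.norm(e,axis=1).round(0),"ang mod90",(a%90).round(1))
quad("yellow",115,[(42,68),(188,30),(232,172),(82,213)],.022)
quad("red",225,[(577,110),(722,66),(770,206),(625,249)],.022)
quad("blue",225,[(340,353),(489,367),(481,520),(325,509)],.022)
quad("plinth",115,[(633,57),(705,92),(677,160),(603,126)],.05)
def circ(n,c,x0,x1,y0,y1,h):
    a=w(c,(x0+x1)/2,(y0+y1)/2,h);print(n,a.round(1),"dia",np.linalg.norm(w(c,x0,y0,h)-w(c,x1,y0,h)).round(1),np.linalg.norm(w(c,x0,y0,h)-w(c,x0,y1,h)).round(1))
circ("nflange",115,343,441,74,167,.006);print("nbore",w(115,386,111,.03))
circ("gflange",115,52,191,332,468,.006);print("gbore",w(115,115,396,.03))
circ("spdisc",115,299,467,350,515,.010);print("tip",w(115,367,413,.076))
circ("silver",115,615,710,354,447,.088);circ("gold",225,350,441,62,146,.088)
circ("urn",225,666,774,320,428,.07)
for n,c,p,q in(("silver",115,(595,433),(728,374)),("gold",225,(333,145),(455,78))):
    e=w(c,*p,.07)-w(c,*q,.07);print(n,"handle axis deg",np.degrees(np.arctan2(e[1],e[0])).round(1),np.linalg.norm(e).round(0))
E
```

```text
yellow [616.6 292.3] sides [82. 85. 84. 85.] ang mod90 [14.9 17.6 15.3 16.5]
red [ 589.7 -306.7] sides [86. 83. 85. 82.] ang mod90 [16.6 15.2 15.9 15.9]
blue [ 436.  -153.6] sides [81. 83. 84. 85.] ang mod90 [83.8 84.5 85.1 82.8]
plinth [612.7   8.5] sides [43. 41. 44. 42.] ang mod90 [62.7 67.3 64.1 66.6]
nflange [619.5 154.5] dia 54.6 53.4
nbore [618.3399512  155.02820319]
gflange [464.3 299.8] dia 75.4 74.6
gbore [463.08209481 297.56596352]
spdisc [444.  157.7] dia 91.3 89.9
tip [446.06288551 158.10369826]
silver [448.9   6.9] dia 48.5 47.7
gold [ 603.3 -143.2] dia 47.9 45.3
urn [ 461.1 -310.8] dia 57.1 57.1
silver handle axis deg 113.3 75.0
gold handle axis deg 118.6 76.0
```

```bash
cat > g.py <<'E'
# usage: g.py x y z yaw [x y z yaw ...] (mm, deg): rows from current pose
import sys,numpy as np
from scipy.spatial.transform import Rotation as R
from rig import sensors
s=sensors.observe();p=np.array(s["position"]);M=np.array(s["tool_rot"])
print("t",s["time_s"],"q",np.round(s["q"],1),"p",(p*1e3).round(1),"yaw",np.degrees(np.arctan2(M[1,1],M[0,1])).round(1),"F",np.round(s["ft_force"],1),"w",round(s["grip_width"]*1e3,1))
a=np.array(sys.argv[1:],float).reshape(-1,4)
for x,y,z,w in a:
    ys=[np.radians(w),np.radians(w+180)];best=None
    for t in ys:
        c,sn=np.cos(t),np.sin(t)
        G=np.array([[0,c,sn],[0,sn,-c],[-1,0,0]])
        r=R.from_matrix(M.T@G).as_rotvec(degrees=True)
        if best is None or np.linalg.norm(r)<np.linalg.norm(best): best=r
    print(np.round(M.T@(np.array([x,y,z])/1e3-p)/.025,2).tolist()+np.round(best/6,2).tolist())
E
python3 g.py 603 -143 200 28.6
```

```text
t 0.2 q [ 64.8  21.8  74.4  -0.   83.9 -12.3] p [122.  536.1 256. ] yaw 77.2 F [ 0.3 -0.2  0.4] w 85.3
[2.25, -22.22, 24.79, 8.1, 0.0, 0.01]
```

>>> arm_command([
  [[0.2,-2,2,0.8,0,0],[0.4,-4,4.4,1.6,0,0],[0.7,-6,6.7,2.4,0,0],[0.9,-8,9,3.2,0,0],[1.1,-10,11.2,4,0,0],[1.3,-12,13.4,4.8,0,0],[1.6,-14,15.6,5.6,0,0],[1.8,-16,17.9,6.4,0,0],[2,-18,20.1,7.2,0,0],[2.2,-20,22.3,8,0,0]],
], jaw=0, newtons=50)

```text
time_s: 1.2
position: [0.411, 0.1275, 0.2193]
tool_rot: [[0.0, 0.875, 0.484], [0.0, 0.484, -0.875], [-1.0, 0.0, 0.0]]
ft_force: [0.6, 0.2, 0.1]
grip_width: 0.0853
```

```bash
python3 g.py 603 -143 200 28.6
```

```text
t 1.2 q [  1.4  11.9  95.7   0.   72.4 -27.6] p [411.  127.5 219.3] yaw 29.0 F [0.6 0.2 0.1] w 85.3
[0.77, 1.48, 13.19, 0.06, 0.0, -0.0]
```

>>> arm_command([
  [[0.2,0.4,2,0,0,0],[0.4,0.7,4,0,0,0],[0.5,1,6,0,0,0],[0.6,1.2,8,0,0,0],[0.8,1.4,10,0.1,0,0],[0.8,1.5,12,0.1,0,0],[0.8,1.5,13.2,0.1,0,0],[0.8,1.5,13.2,0.1,0,0],[0.8,1.5,13.2,0.1,0,0]],
])

```text
time_s: 2.1
position: [0.6037, -0.1406, 0.1987]
tool_rot: [[-0.001, 0.879, 0.478], [0.001, 0.478, -0.879], [-1.0, -0.001, -0.001]]
ft_force: [0.3, 0.8, -0.4]
grip_width: 0.0853
```

```bash
python3 g.py 603 -143 200 28.6 603 -143 78 28.6; python3 - <<'E'
from rig import get_image
import cv2,numpy as np
from h import *
d=get_image("wrist");cv2.imwrite("pics/w1.png",d["img"][:,:,::-1])
print(d["fx"],d["cx"],d["cy"],np.round(d["T"],3).tolist())
T=np.array(d["T"])
def proj(P):
    c=T[:3,:3].T@(np.array(P)-T[:3,3]);return d["cx"]+d["fx"]*c[0]/-c[2],d["cy"]+d["fy"]*c[1]/c[2]
print("predicted top centre",proj([.603,-.143,.088]))
E
```

```text
t 2.1 q [-24.   31.3  67.9   0.   80.9 -52.6] p [ 603.7 -140.6  198.7] yaw 28.5 F [ 0.3  0.8 -0.4] w 85.3
[-0.05, -0.07, 0.07, -0.01, -0.01, 0.01]
[4.83, -0.07, 0.07, -0.01, -0.01, 0.01]
292.02788750501315 257.2004054112474 193.04308206002796 [[0.878, -0.461, -0.127, 0.572], [0.478, 0.847, 0.235, -0.082], [-0.0, -0.267, 0.964, 0.316], [0.0, 0.0, 0.0, 1.0]]
predicted top centre (np.float64(255.1069710562045), np.float64(199.89653615168436))
```

View pics/w1.png

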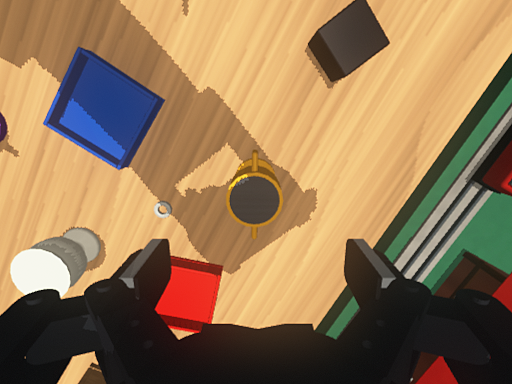

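Wrist view: the gold cup's dark top is centred at (254,199), against a predicted (255,200), and its handles (255,155)/(254,235) lie square to the jaws. The purple decoy is only at the left edge (0,125), so this is the gold cup. Descending.

>>> arm_command([
  [[0.8,0,0.1,0,0,0],[1.6,-0.1,0.1,0,0,0],[2.4,-0.1,0.1,0,0,0],[3.2,-0.1,0.1,0,0,0],[4,-0.1,0.1,0,0,0],[4.5,-0.1,0.1,0,0,0],[4.8,-0.1,0.1,0,0,0],[4.8,-0.1,0.1,0,0,0],[4.8,-0.1,0.1,0,0,0]],
])

```text
time_s: 3.05
position: [0.6032, -0.1436, 0.0802]
tool_rot: [[0.001, 0.878, 0.479], [-0.0, 0.479, -0.878], [-1.0, 0.001, 0.001]]
ft_force: [0.3, -0.9, -0.1]
grip_width: 0.0855
```

>>> arm_command([
  [[0,0,0,0,0,0],[0,0,0,0,0,0],[0,0,0,0,0,0],[0,0,0,0,0,0],[0,0,0,0,0,0],[0,0,0,0,0,0],[0,0,0,0,0,0],[0,0,0,0,0,0]],
], jaw=1, newtons=50)

```text
time_s: 3.85
position: [0.6031, -0.1439, 0.0801]
tool_rot: [[0.001, 0.878, 0.478], [-0.001, 0.478, -0.878], [-1.0, 0.001, 0.001]]
ft_force: [-1.8, 0.1, 5.8]
grip_width: 0.0456
```

>>> arm_command([
  [[-0.4,0,0,0,0,0],[-1,0,0,0,0,0],[-1.8,0,0,0,0,0],[-2.6,0,0,0,0,0],[-3.4,0,0,0,0,0],[-4.2,0,0,0,0,0],[-4.6,0,0,0,0,0],[-4.8,0,0,0,0,0],[-4.8,0,0,0,0,0]],
])

```text
time_s: 4.75
position: [0.6028, -0.1437, 0.1994]
tool_rot: [[-0.0, 0.878, 0.478], [-0.0, 0.478, -0.878], [-1.0, -0.0, 0.0]]
ft_force: [0.1, 0.0, -1.2]
grip_width: 0.0458
```

```bash
python3 g.py 617 292 200 60
```

```text
t 4.75 q [-24.3  31.2  67.9  -0.   80.9 -52.9] p [ 602.8 -143.7  199.4] yaw 28.6 F [ 0.1  0.  -1.2] w 45.8
[-0.03, 8.84, -15.03, -5.24, 0.0, 0.0]
```

>>> arm_command([
  [[0,0.3,-0.5,-0.2,0,0],[0,0.9,-1.5,-0.5,0,0],[0,1.7,-2.9,-1,0,0],[0,2.6,-4.4,-1.5,0,0],[0,3.5,-5.9,-2.1,0,0],[0,4.4,-7.5,-2.6,0,0],[0,5.3,-9,-3.1,0,0],[0,6.2,-10.5,-3.7,0,0],[0,7.1,-12,-4.2,0,0],[0,7.8,-13.3,-4.6,0,0]],
])

```text
time_s: 5.75
position: [0.614, 0.2447, 0.1981]
tool_rot: [[-0.002, 0.553, 0.833], [0.0, 0.833, -0.553], [-1.0, -0.001, -0.002]]
ft_force: [0.6, 0.2, -2.1]
grip_width: 0.0461
```

```bash
python3 g.py 617 292 200 60 617 292 87 60
```

```text
t 5.75 q [ 11.5  35.5  60.1   0.   84.5 -44.9] p [614.  244.7 198.1] yaw 56.4 F [ 0.6  0.2 -2.1] w 46.1
[-0.07, 1.64, -0.95, -0.6, -0.02, 0.01]
[4.45, 1.65, -0.94, -0.6, -0.02, 0.01]
```

>>> arm_command([
  [[0,0.8,-0.5,-0.3,0,0],[0,1.4,-0.8,-0.5,0,0],[0,1.6,-0.9,-0.6,0,0],[0,1.6,-0.9,-0.6,0,0],[0,1.6,-0.9,-0.6,0,0]],
])

```text
time_s: 6.25
position: [0.6185, 0.2867, 0.1989]
tool_rot: [[-0.001, 0.504, 0.864], [-0.001, 0.864, -0.504], [-1.0, -0.001, -0.0]]
ft_force: [0.5, 0.2, -2.5]
grip_width: 0.0459
```

```bash
python3 g.py 617 292 86 60
```

```text
t 6.25 q [ 14.9  37.6  55.9  -0.   86.6 -44.8] p [618.5 286.7 198.9] yaw 59.7 F [ 0.5  0.2 -2.5] w 45.9
[4.52, 0.16, -0.16, -0.04, -0.0, 0.01]
```

>>> arm_command([
  [[0.3,0.1,-0.1,0,0,0],[0.9,0.1,-0.1,0,0,0],[1.6,0.1,-0.1,0,0,0],[2.3,0.1,-0.1,0,0,0],[3,0.1,-0.1,0,0,0],[3.6,0.1,-0.1,0,0,0],[4.1,0.1,-0.1,0,0,0],[4.4,0.1,-0.1,0,0,0],[4.5,0.1,-0.1,0,0,0],[4.5,0.1,-0.1,0,0,0]],
])

```text
time_s: 7.25
position: [0.6178, 0.2906, 0.0869]
tool_rot: [[0.0, 0.504, 0.864], [0.0, 0.864, -0.504], [-1.0, 0.0, 0.0]]
ft_force: [-0.2, -0.4, -1.3]
grip_width: 0.0459
```

```bash
python3 g.py 617 292 85 60
```

```text
t 7.25 q [ 15.3  43.2  64.   -0.   72.8 -44.5] p [617.8 290.6  86.9] yaw 59.8 F [-0.2 -0.4 -1.3] w 45.9
[0.08, 0.03, -0.06, -0.04, 0.0, -0.0]
```

>>> arm_command([
  [[0.05,0,0,0,0,0],[0.08,0,0,0,0,0],[0.08,0,0,0,0,0]],
])

```text
time_s: 7.55
position: [0.6178, 0.2907, 0.0851]
tool_rot: [[0.0, 0.503, 0.864], [0.0, 0.864, -0.503], [-1.0, 0.0, 0.0]]
ft_force: [-0.1, 0.2, -1.5]
grip_width: 0.0459
```

>>> arm_command([
  [[0,0,0,0,0,0],[0,0,0,0,0,0],[0,0,0,0,0,0],[0,0,0,0,0,0],[0,0,0,0,0,0],[0,0,0,0,0,0],[0,0,0,0,0,0]],
], jaw=0)

```text
time_s: 8.25
position: [0.6177, 0.2907, 0.0849]
tool_rot: [[-0.0, 0.503, 0.864], [-0.0, 0.864, -0.503], [-1.0, -0.0, -0.0]]
ft_force: [0.1, 0.8, -0.5]
grip_width: 0.0853
```

>>> arm_command([
  [[-0.4,0,0,0,0,0],[-1,0,0,0,0,0],[-2,0,0,0,0,0],[-3,0,0,0,0,0],[-4,0,0,0,0,0],[-4.6,0,0,0,0,0],[-4.6,0,0,0,0,0]],
])

```text
time_s: 8.95
position: [0.6184, 0.2909, 0.2032]
tool_rot: [[0.005, 0.503, 0.864], [0.001, 0.864, -0.503], [-1.0, 0.004, 0.004]]
ft_force: [0.8, 0.2, -1.0]
grip_width: 0.0854
```

```bash
python3 g.py 449 7 200 23.3; python3 - <<'E'
from rig import get_image
import cv2
a=get_image("wrist")["img"];b=get_image("top")["img"][130:240,115:275]
cv2.imwrite("pics/w2.png",cv2.resize(a,(400,300))[:,:,::-1])
import numpy as np
cv2.imwrite("pics/w2.png",np.hstack([cv2.resize(a,(400,300)),cv2.resize(b,(400,300))])[:,:,::-1])
E
```

```text
t 8.95 q [ 15.3  37.5  55.4  -0.   86.8 -44.5] p [618.4 290.9 203.2] yaw 59.8 F [ 0.8  0.2 -1. ] w 85.4
[0.07, -13.22, -0.14, 6.08, 0.02, -0.05]
```

View pics/w2.png

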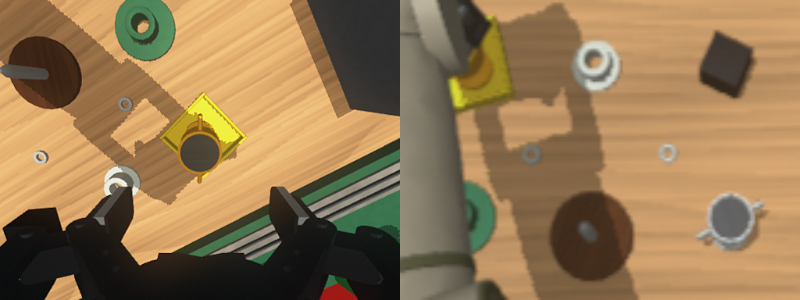

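Left half (wrist): the gold cup's top at (200,153) sits inside the yellow bin (203,137), upright. Viewed 6. Now the silver cup.

>>> arm_command([
  [[0,-1,0,0.6,0,0],[0,-2.6,0,1.3,0,0],[0,-4.2,0,2,0,0],[0,-6,-0.1,2.8,0,0],[0,-7.8,-0.1,3.6,0,0],[0,-9.4,-0.1,4.4,0,0],[0,-11,-0.1,5.2,0,0],[0,-12.4,-0.1,5.8,0,0],[0,-13.2,-0.1,6.1,0,0],[0,-13.2,-0.1,6.1,0,0]],
])

```text
time_s: 10.05
position: [0.4482, 0.0055, 0.1992]
tool_rot: [[-0.002, 0.921, 0.391], [0.0, 0.391, -0.921], [-1.0, -0.002, -0.001]]
ft_force: [-0.9, 0.8, 0.0]
grip_width: 0.0857
```

```bash
python3 g.py 449 7 79 23.3; python3 - <<'E'
from rig import get_image
import cv2,numpy as np
from h import *
d=get_image("wrist");cv2.imwrite("pics/w3.png",d["img"][:,:,::-1]);np.save("w3T.npy",d["T"])
T=np.array(d["T"])
c=T[:3,:3].T@(np.array([.449,.007,.088])-T[:3,3]);print("pred",d["cx"]+d["fx"]*c[0]/-c[2],d["cy"]+d["fy"]*c[1]/c[2])
E
```

```text
t 10.05 q [-14.5  15.   95.1  -0.   70.  -37.5] p [448.2   5.5 199.2] yaw 23.0 F [-0.9  0.8  0. ] w 85.7
[4.81, 0.06, -0.04, -0.05, -0.01, 0.02]
pred 259.01251395209425 196.36567722684921
```

View pics/w3.png

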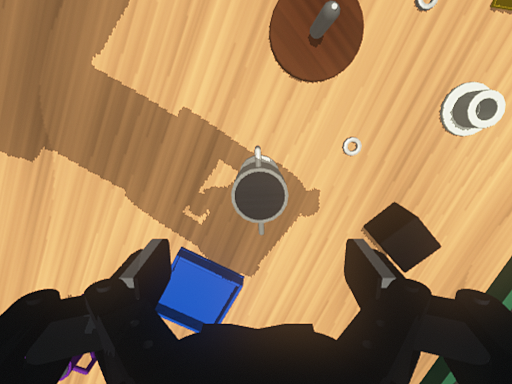

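Silver cup's top at (260,195) against a predicted (259,196); handles at (257,150)/(261,232), across the jaws. Descend and grip.

>>> arm_command([
  [[0.8,0.1,0,0,0,0],[1.6,0.1,0,0,0,0],[2.4,0.1,0,0,0,0],[3.2,0.1,0,0,0,0],[4,0.1,0,0,0,0],[4.5,0.1,0,0,0,0],[4.8,0.1,0,0,0,0],[4.8,0.1,0,0,0,0],[4.8,0.1,0,0,0,0]],
])

```text
time_s: 11.0
position: [0.4521, 0.0081, 0.0801]
tool_rot: [[0.0, 0.919, 0.394], [-0.0, 0.394, -0.919], [-1.0, 0.0, 0.0]]
ft_force: [0.5, -0.1, 1.2]
grip_width: 0.0853
```

>>> arm_command([
  [[0,0,0,0,0,0],[0,0,0,0,0,0],[0,0,0,0,0,0],[0,0,0,0,0,0],[0,0,0,0,0,0],[0,0,0,0,0,0],[0,0,0,0,0,0],[0,0,0,0,0,0]],
], jaw=1, newtons=50)

```text
time_s: 11.8
position: [0.4519, 0.0077, 0.0805]
tool_rot: [[0.001, 0.919, 0.394], [-0.0, 0.394, -0.919], [-1.0, 0.001, 0.001]]
ft_force: [-1.6, -0.6, 6.2]
grip_width: 0.0454
```

>>> arm_command([
  [[-0.4,0,0,0,0,0],[-1,0,0,0,0,0],[-1.8,0,0,0,0,0],[-2.6,0,0,0,0,0],[-3.4,0,0,0,0,0],[-4.2,0,0,0,0,0],[-4.6,0,0,0,0,0],[-4.8,0,0,0,0,0],[-4.8,0,0,0,0,0]],
])

```text
time_s: 12.7
position: [0.4517, 0.0078, 0.2]
tool_rot: [[0.0, 0.919, 0.394], [-0.0, 0.394, -0.919], [-1.0, 0.0, 0.0]]
ft_force: [0.2, -1.2, -2.8]
grip_width: 0.0457
```

```bash
python3 g.py 436 -153.5 200 0
```

```text
t 12.7 q [-14.1  15.2  94.6  -0.   70.2 -37.3] p [451.7   7.8 200. ] yaw 23.2 F [ 0.2 -1.2 -2.8] w 45.7
[-0.0, -3.12, 5.68, 3.86, 0.0, -0.0]
```

>>> arm_command([
  [[0,-0.2,0.4,0.3,0,0],[0,-0.6,1.1,0.8,0,0],[0,-1.1,2.1,1.4,0,0],[0,-1.7,3.1,2.1,0,0],[0,-2.2,4.1,2.8,0,0],[0,-2.7,4.9,3.3,0,0],[0,-3,5.4,3.7,0,0],[0,-3.1,5.7,3.9,0,0],[0,-3.1,5.7,3.9,0,0],[0,-3.1,5.7,3.9,0,0]],
])

```text
time_s: 13.7
position: [0.4366, -0.1531, 0.1997]
tool_rot: [[-0.0, 1.0, -0.003], [0.001, -0.003, -1.0], [-1.0, -0.0, -0.001]]
ft_force: [0.3, 0.7, -2.2]
grip_width: 0.0464
```

```bash
python3 g.py 436 -153.5 86 0
```

```text
t 13.7 q [-34.   16.3  93.    0.   70.7 -33.9] p [ 436.6 -153.1  199.7] yaw -0.2 F [ 0.3  0.7 -2.2] w 46.4
[4.55, -0.02, 0.02, -0.03, -0.01, 0.0]
```

>>> arm_command([
  [[0.3,0,0,0,0,0],[0.9,0,0,0,0,0],[1.6,0,0,0,0,0],[2.3,0,0,0,0,0],[3,0,0,0,0,0],[3.6,0,0,0,0,0],[4.1,0,0,0,0,0],[4.4,0,0,0,0,0],[4.56,0,0,0,0,0],[4.56,0,0,0,0,0]],
])

```text
time_s: 14.7
position: [0.4366, -0.1534, 0.0856]
tool_rot: [[-0.0, 1.0, -0.003], [0.0, -0.003, -1.0], [-1.0, -0.0, -0.0]]
ft_force: [-0.1, 0.3, -2.1]
grip_width: 0.046
```

>>> arm_command([
  [[0.02,0,0,0,0,0],[0.02,0,0,0,0,0],[0.02,0,0,0,0,0],[0.02,0,0,0,0,0],[0.02,0,0,0,0,0],[0.02,0,0,0,0,0],[0.02,0,0,0,0,0]],
], jaw=0)

```text
time_s: 15.4
position: [0.4366, -0.1537, 0.0854]
tool_rot: [[0.0, 1.0, -0.004], [-0.0, -0.004, -1.0], [-1.0, 0.0, 0.0]]
ft_force: [1.0, 0.8, 0.8]
grip_width: 0.0856
```

>>> arm_command([
  [[-0.4,0,0,0,0,0],[-1,0,0,0,0,0],[-2,0,0,0,0,0],[-3,0,0,0,0,0],[-4,0,0,0,0,0],[-4.6,0,0,0,0,0],[-4.6,0,0,0,0,0]],
])

```text
time_s: 16.1
position: [0.4372, -0.1541, 0.2027]
tool_rot: [[0.004, 1.0, -0.004], [-0.003, -0.004, -1.0], [-1.0, 0.004, 0.003]]
ft_force: [0.2, 0.8, -0.9]
grip_width: 0.0854
```

```bash
python3 g.py 613 8.5 200 65 613 8.5 200 155
```

```text
t 16.1 q [-34.1  16.1  92.8   0.   70.8 -33.9] p [ 437.2 -154.1  202.7] yaw -0.2 F [ 0.2  0.8 -0.9] w 85.4
[0.12, 7.01, -6.53, -10.87, 0.04, -0.02]
[0.12, 7.01, -6.53, 4.13, 0.02, -0.04]
```

>>> arm_command([
  [[0,0.9,-0.8,0.5,0,0],[0,1.9,-1.8,1.1,0,0],[0,3,-2.8,1.7,0,0],[0,4.2,-3.9,2.4,0,0],[0,5.3,-5,3.1,0,0],[0,6.3,-5.9,3.7,0,0],[0.1,6.9,-6.4,4.1,0,0],[0.1,7,-6.5,4.1,0,0],[0.1,7,-6.5,4.1,0,0]],
])

```text
time_s: 17.0
position: [0.6119, 0.0082, 0.197]
tool_rot: [[-0.002, 0.908, -0.418], [0.0, -0.418, -0.908], [-1.0, -0.002, 0.001]]
ft_force: [-1.2, 0.1, 0.0]
grip_width: 0.0854
```

```bash
python3 g.py 613 8.5 49 155; python3 - <<'E'
from rig import get_image
import cv2,numpy as np
d=get_image("wrist");b=get_image("top")["img"][130:240,225:385]
T=np.array(d["T"])
c=T[:3,:3].T@(np.array([.6127,.0085,.05])-T[:3,3]);print("pred",d["cx"]+d["fx"]*c[0]/-c[2],d["cy"]+d["fy"]*c[1]/c[2])
cv2.imwrite("pics/w4.png",np.hstack([cv2.resize(d["img"],(400,300)),cv2.resize(b,(400,300))])[:,:,::-1])
E
```

```text
t 17.0 q [-10.3  30.6  69.5  -0.   80.   14.4] p [611.9   8.2 197. ] yaw -24.7 F [-1.2  0.1  0. ] w 85.4
[5.92, 0.05, -0.03, 0.05, 0.01, 0.02]
pred 257.7655526736995 186.16816270964986
```

View pics/w4.png

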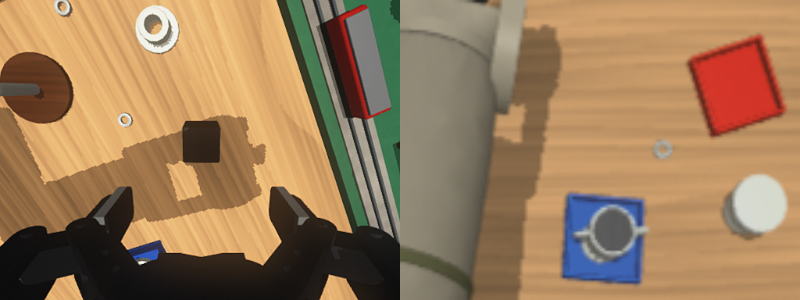

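Left: plinth's top centre at (202,148), i.e. (258,189) full-size, against a predicted (258,186), square to the jaws. Right: the silver cup (612,228) stands in the blue bin. Viewed 8.

>>> arm_command([
  [[1,0,0,0,0,0],[2,0,0,0,0,0],[3,0,0,0,0,0],[4,0,0,0,0,0],[5,0,0,0,0,0],[5.6,0,0,0,0,0],[5.9,0,0,0,0,0],[5.9,0,0,0,0,0],[5.9,0,0,0,0,0]],
])

```text
time_s: 18.0
position: [0.6125, 0.0077, 0.0513]
tool_rot: [[0.001, 0.907, -0.42], [-0.0, -0.42, -0.907], [-1.0, 0.001, -0.0]]
ft_force: [0.3, -0.2, -0.1]
grip_width: 0.0853
```

>>> arm_command([
  [[0,0,0,0,0,0],[0,0,0,0,0,0],[0,0,0,0,0,0],[0,0,0,0,0,0],[0,0,0,0,0,0],[0,0,0,0,0,0],[0,0,0,0,0,0],[0,0,0,0,0,0]],
], jaw=1, newtons=60)

```text
time_s: 18.8
position: [0.6126, 0.0081, 0.0511]
tool_rot: [[0.001, 0.908, -0.42], [-0.0, -0.42, -0.908], [-1.0, 0.001, -0.0]]
ft_force: [-0.7, 0.0, 6.0]
grip_width: 0.0438
```

>>> arm_command([
  [[-0.4,0,0,0,0,0],[-1,0,0,0,0,0],[-1.8,0,0,0,0,0],[-2.6,0,0,0,0,0],[-3.4,0,0,0,0,0],[-4.2,0,0,0,0,0],[-4.6,0,0,0,0,0],[-4.8,0,0,0,0,0],[-4.8,0,0,0,0,0]],
])

```text
time_s: 19.7
position: [0.6122, 0.0081, 0.1704]
tool_rot: [[-0.0, 0.908, -0.42], [-0.0, -0.42, -0.908], [-1.0, -0.0, 0.0]]
ft_force: [-0.2, 0.5, -2.4]
grip_width: 0.0439
```

```bash
python3 g.py 590 -306.7 165 -74 590 -306.7 165 16 590 -306.7 165 -25
```

```text
t 19.7 q [-10.3  32.   71.7  -0.   76.3  14.5] p [612.2   8.1 170.4] yaw -24.8 F [-0.2  0.5 -2.4] w 43.9
[0.22, 4.48, 11.8, 8.2, 0.0, 0.0]
[0.22, 4.48, 11.8, -6.8, 0.0, 0.0]
[0.22, 4.48, 11.8, 0.03, 0.0, 0.0]
```

>>> arm_command([
  [[0,0.2,0.6,0.4,0,0],[0,0.6,1.7,1.2,0,0],[0,1.2,3.1,2.1,0,0],[0,1.8,4.6,3.2,0,0],[0,2.4,6.2,4.3,0,0],[0,3,7.8,5.4,0,0],[0,3.5,9.3,6.5,0,0],[0,4,10.6,7.4,0,0],[0,4.3,11.4,8,0,0],[0,4.5,11.8,8.2,0,0]],
])

```text
time_s: 20.7
position: [0.5893, -0.3095, 0.169]
tool_rot: [[-0.002, 0.27, -0.963], [0.001, -0.963, -0.27], [-1.0, -0.001, 0.001]]
ft_force: [-0.3, -0.1, -2.9]
grip_width: 0.0436
```

>>> arm_command([
  [[0,0,0,0,0,0],[0,0,0,0,0,0],[0,0,0,0,0,0]],
])

```text
time_s: 21.0
position: [0.5907, -0.3056, 0.1703]
tool_rot: [[-0.0, 0.277, -0.961], [0.0, -0.961, -0.277], [-1.0, -0.0, 0.0]]
ft_force: [-0.1, 0.7, -1.0]
grip_width: 0.0438
```

```bash
python3 g.py 590 -306.7 56 -74
```

```text
t 21.0 q [-37.5  37.1  61.8   0.   81.2  36.4] p [ 590.7 -305.6  170.3] yaw -73.9 F [-0.1  0.7 -1. ] w 43.8
[4.57, 0.04, 0.04, 0.02, 0.0, 0.0]
```

>>> arm_command([
  [[0.3,0,0,0,0,0],[0.9,0,0,0,0,0],[1.6,0,0,0,0,0],[2.3,0,0,0,0,0],[3,0,0,0,0,0],[3.6,0,0,0,0,0],[4.1,0,0,0,0,0],[4.4,0,0,0,0,0],[4.57,0,0,0,0,0],[4.57,0,0,0,0,0]],
])

```text
time_s: 22.0
position: [0.5906, -0.3068, 0.0561]
tool_rot: [[0.0, 0.275, -0.961], [-0.0, -0.961, -0.275], [-1.0, 0.0, -0.0]]
ft_force: [0.0, -0.9, -1.2]
grip_width: 0.0437
```

>>> arm_command([
  [[0.02,0,0,0,0,0],[0.02,0,0,0,0,0],[0.02,0,0,0,0,0],[0.02,0,0,0,0,0],[0.02,0,0,0,0,0],[0.02,0,0,0,0,0],[0.02,0,0,0,0,0]],
], jaw=0)

```text
time_s: 22.7
position: [0.5905, -0.3069, 0.0556]
tool_rot: [[-0.0, 0.275, -0.961], [-0.0, -0.961, -0.275], [-1.0, 0.0, 0.0]]
ft_force: [0.3, -0.5, -0.2]
grip_width: 0.0853
```

>>> arm_command([
  [[-0.4,0,0,0,0,0],[-1,0,0,0,0,0],[-2,0,0,0,0,0],[-3,0,0,0,0,0],[-4,0,0,0,0,0],[-5,0,0,0,0,0],[-5.6,0,0,0,0,0],[-5.6,0,0,0,0,0]],
])

```text
time_s: 23.5
position: [0.5911, -0.3072, 0.1988]
tool_rot: [[0.004, 0.275, -0.961], [-0.003, -0.961, -0.275], [-1.0, 0.004, -0.003]]
ft_force: [0.1, 0.5, 0.7]
grip_width: 0.0854
```

```bash
python3 g.py 464 299 195 0  464 299 195 20; python3 - <<'E'
from rig import get_image
import cv2,numpy as np
a=get_image("wrist")["img"];b=get_image("top")["img"][130:240,115:275]
cv2.imwrite("pics/w5.png",np.hstack([cv2.resize(a,(400,300)),cv2.resize(b,(400,300))])[:,:,::-1])
E
```

```text
t 23.5 q [-37.6  35.8  59.3   0.   84.5  36.4] p [ 591.1 -307.2  198.8] yaw -74.0 F [0.1 0.5 0.7] w 85.4
[0.05, -24.71, -1.79, -12.34, 0.0, -0.06]
[0.05, -24.71, -1.79, 14.33, -0.06, -0.01]
```

View pics/w5.png

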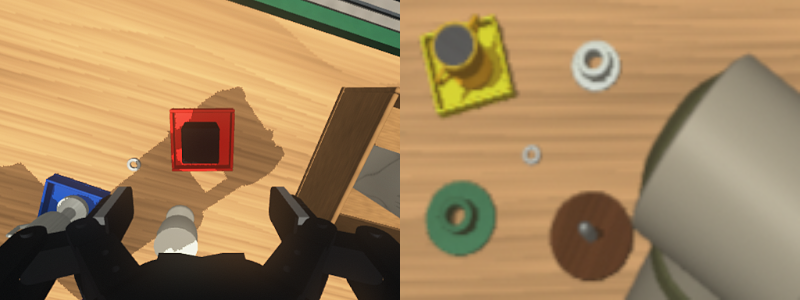

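Plinth (200,142) is inside the red bin, square; the gold cup still stands in yellow. Next the green riser.

>>> arm_command([
  [[0,-1,-0.1,-0.6,0,0],[0,-2.6,-0.2,-1.4,0,0],[0,-4.4,-0.3,-2.3,0,0],[0,-6.2,-0.4,-3.2,0,0],[0,-8,-0.6,-4.1,0,0],[0,-9.8,-0.7,-5,0,0],[0,-11.6,-0.8,-5.9,0,0],[0,-13.4,-1,-6.8,0,0],[0,-15.2,-1.1,-7.7,0,0],[0,-17,-1.2,-8.6,0,0]],
])

```text
time_s: 24.6
position: [0.5012, 0.1116, 0.1946]
tool_rot: [[-0.002, 0.926, -0.378], [0.0, -0.378, -0.926], [-1.0, -0.002, 0.001]]
ft_force: [0.6, 1.0, -0.5]
grip_width: 0.0855
```

```bash
python3 g.py 464 299 195 0
```

```text
t 24.6 q [-0.7 21.4 85.9  0.  72.8 21.5] p [501.2 111.6 194.6] yaw -22.2 F [ 0.6  1.  -0.5] w 85.5
[-0.01, -4.21, -6.38, -3.7, 0.0, 0.02]
```

>>> arm_command([
  [[0,-0.9,-1.3,-0.8,0,0],[0,-1.8,-2.6,-1.6,0,0],[0,-2.7,-4,-2.4,0,0],[0,-3.5,-5.2,-3,0,0],[0,-4,-6.1,-3.5,0,0],[0,-4.2,-6.4,-3.7,0,0],[0,-4.2,-6.4,-3.7,0,0],[0,-4.2,-6.4,-3.7,0,0]],
])

```text
time_s: 25.4
position: [0.4663, 0.2971, 0.1951]
tool_rot: [[-0.001, 1.0, -0.005], [-0.001, -0.005, -1.0], [-1.0, -0.001, 0.001]]
ft_force: [-0.2, 0.2, -0.1]
grip_width: 0.0852
```

```bash
python3 g.py 464 299 35 0; python3 - <<'E'
from rig import get_image
import cv2,numpy as np
d=get_image("wrist")
T=np.array(d["T"])
for P in([.464,.299,.006],[.464,.299,.03]):
    c=T[:3,:3].T@(np.array(P)-T[:3,3]);print("pred",d["cx"]+d["fx"]*c[0]/-c[2],d["cy"]+d["fy"]*c[1]/c[2])
cv2.imwrite("pics/w6.png",cv2.resize(d["img"][120:280,150:370],(770,560),interpolation=cv2.INTER_CUBIC)[:,:,::-1])
E
```

```text
t 25.4 q [20.2 25.1 79.7 -0.  75.3 20.5] p [466.3 297.1 195.1] yaw -0.3 F [-0.2  0.2 -0.1] w 85.2
[6.4, -0.09, -0.08, -0.05, 0.01, 0.01]
pred 254.90375592215645 175.1768067033024
pred 254.7117991617911 180.24192729007163
```

View pics/w6.png

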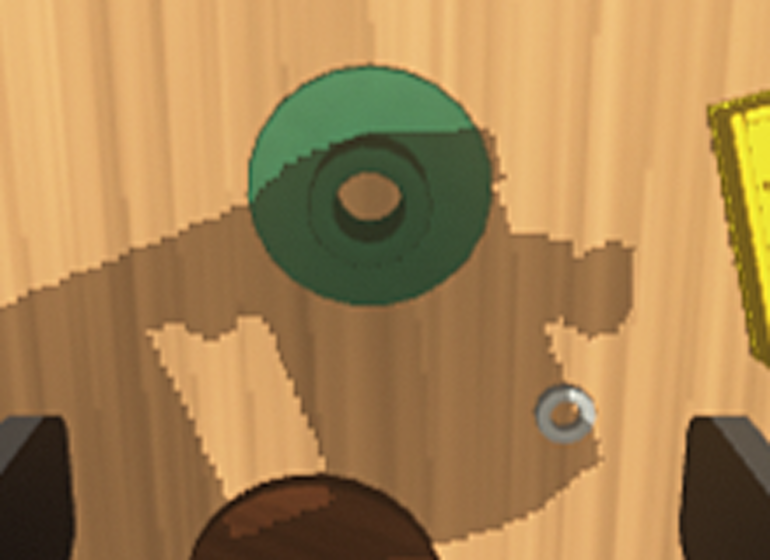

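Flange circle centre at crop (370,184), i.e. full (255.9,172.7), against a predicted (254.9,175.2): the riser is about 2 mm further in +y, so I take (465,301). Viewed 10.

>>> arm_command([
  [[1,0,-0.1,0,0,0],[2,0,-0.15,0,0,0],[3,-0.05,-0.15,0,0,0],[4,-0.05,-0.15,0,0,0],[5,-0.05,-0.15,0,0,0],[5.8,-0.05,-0.15,0,0,0],[6.2,-0.05,-0.15,0,0,0],[6.35,-0.05,-0.15,0,0,0],[6.35,-0.05,-0.15,0,0,0],[6.35,-0.05,-0.15,0,0,0]],
])

```text
time_s: 26.45
position: [0.4656, 0.3017, 0.0377]
tool_rot: [[0.001, 1.0, -0.004], [0.001, -0.004, -1.0], [-1.0, 0.001, -0.001]]
ft_force: [0.2, -0.1, -0.4]
grip_width: 0.0855
```

>>> arm_command([
  [[0,0,0,0,0,0],[0,0,0,0,0,0],[0,0,0,0,0,0],[0,0,0,0,0,0],[0,0,0,0,0,0],[0,0,0,0,0,0],[0,0,0,0,0,0],[0,0,0,0,0,0]],
], jaw=1, newtons=40)

```text
time_s: 27.25
position: [0.4652, 0.3018, 0.0374]
tool_rot: [[0.001, 1.0, -0.004], [0.0, -0.004, -1.0], [-1.0, 0.001, -0.0]]
ft_force: [-0.5, -0.1, 5.5]
grip_width: 0.0345
```

>>> arm_command([
  [[-0.4,0,0,0,0,0],[-1,0,0,0,0,0],[-1.8,0,0,0,0,0],[-2.6,0,0,0,0,0],[-3.4,0,0,0,0,0],[-4.2,0,0,0,0,0],[-4.6,0,0,0,0,0],[-4.8,0,0,0,0,0],[-4.8,0,0,0,0,0]],
])

```text
time_s: 28.15
position: [0.4651, 0.3017, 0.157]
tool_rot: [[0.0, 1.0, -0.004], [0.0, -0.004, -1.0], [-1.0, 0.0, -0.0]]
ft_force: [0.4, 0.3, -2.0]
grip_width: 0.0349
```

```bash
python3 g.py 445 158 157 0 445 158 157 -20
```

```text
t 28.15 q [20.7 27.4 82.6 -0.  69.9 21. ] p [465.1 301.7 157. ] yaw -0.2 F [ 0.4  0.3 -2. ] w 34.9
[-0.0, -0.78, 5.75, -0.04, -0.0, -0.0]
[-0.0, -0.78, 5.75, 3.3, -0.0, -0.0]
```

>>> arm_command([
  [[0,-0.1,0.5,0,0,0],[0,-0.2,1.4,0,0,0],[0,-0.4,2.5,0,0,0],[0,-0.5,3.6,0,0,0],[0,-0.7,4.6,0,0,0],[0,-0.8,5.3,0,0,0],[0,-0.8,5.7,0,0,0],[0,-0.8,5.75,0,0,0],[0,-0.8,5.75,0,0,0]],
])

```text
time_s: 29.05
position: [0.4446, 0.158, 0.1566]
tool_rot: [[-0.0, 1.0, -0.004], [0.0, -0.004, -1.0], [-1.0, -0.0, -0.0]]
ft_force: [-0.2, -0.1, -1.3]
grip_width: 0.0349
```

```bash
python3 g.py 445 158 47 0; python3 - <<'E'
from rig import get_image
import cv2,numpy as np
from h import *
d=get_image("wrist");e=dict(d);e["T"]=np.load("w3T.npy")
print("w3 disc",ray(e,316.5,34,.01)*1e3,"tip",ray(e,333,6,.076)*1e3)
s=get_image("scene")
cv2.imwrite("pics/w7.png",np.hstack([cv2.resize(d["img"][60:300,130:390],(400,370)),cv2.resize(s["img"][110:230,250:380],(400,370))])[:,:,::-1])
E
```

```text
t 29.05 q [ 5.1 20.2 95.5  0.  64.3  5.4] p [444.6 158.  156.6] yaw -0.2 F [-0.2 -0.1 -1.3] w 34.9
[4.39, 0.02, 0.0, -0.04, -0.0, 0.0]
w3 disc [445.47471107 154.92715383  10.        ] tip [443.38526096 157.29316766  76.        ]
```

View pics/w7.png

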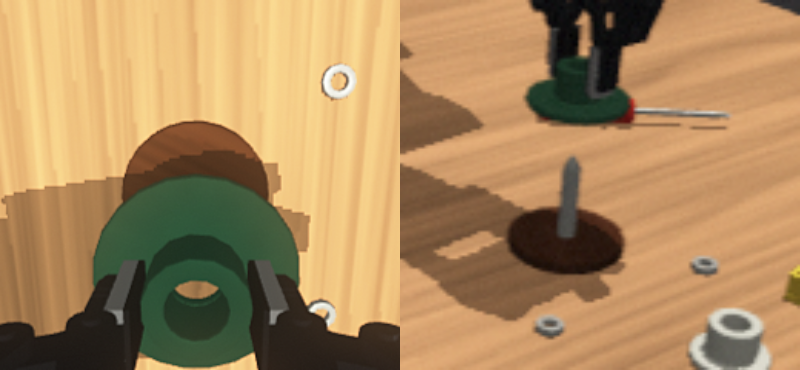

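```bash
python3 - <<'E'
from rig import get_image
from h import *
d=get_image("wrist")
print("disc top edge",ray(d,257.4,138.5,.01)*1e3,"-45 ->centre y; L",ray(d,130+123*.65,186,.01)*1e3,"R",ray(d,130+269*.65,186,.01)*1e3)
print("flange top edge",ray(d,257.4,173.5,.1255)*1e3,"bottom",ray(d,257.4,298,.1255)*1e3, "L",ray(d,130+93*.65,232,.1255)*1e3,"R",ray(d,130+299*.65,232,.1255)*1e3)
E
```

```text
disc top edge [445.07703295 203.0788097   10.        ] -45 ->centre y; L [400.68959915 159.4762257   10.        ] R [489.24125168 159.21789196  10.        ]
flange top edge [444.9301713  195.13845996 125.5       ] bottom [444.73449547 120.60786615 125.5       ] L [408.07759324 162.51105957 125.5       ] R [481.61870769 162.29094954 125.5       ]
```

Left: disc centre works out at (445.0,158.1) mm and the held flange at (444.8,157.9) mm, so they are in line. Viewed 11. Threading.

>>> arm_command([
  [[0.4,0,0,0,0,0],[0.9,0,0,0,0,0],[1.4,0,0,0,0,0],[1.9,0,0,0,0,0],[2.4,0,0,0,0,0],[2.9,0,0,0,0,0],[3.4,0,0,0,0,0],[3.9,0,0,0,0,0],[4.2,0,0,0,0,0],[4.25,0,0,0,0,0]],
])

```text
time_s: 30.2
position: [0.444, 0.1582, 0.0495]
tool_rot: [[-0.002, 1.0, -0.003], [-0.0, -0.003, -1.0], [-1.0, -0.002, 0.0]]
ft_force: [0.9, 0.2, -0.3]
grip_width: 0.0349
```

>>> arm_command([
  [[0.03,0,0,0,0,0],[0.06,0,0,0,0,0],[0.09,0,0,0,0,0],[0.09,0,0,0,0,0]],
])

```text
time_s: 30.6
position: [0.4446, 0.158, 0.0486]
tool_rot: [[0.0, 1.0, -0.004], [0.0, -0.004, -1.0], [-1.0, 0.0, -0.0]]
ft_force: [-0.4, -0.3, -1.5]
grip_width: 0.0345
```

>>> arm_command([
  [[0.03,0,0,0,0,0],[0.04,0,0,0,0,0],[0.04,0,0,0,0,0]],
])

```text
time_s: 30.9
position: [0.4446, 0.158, 0.0475]
tool_rot: [[0.0, 1.0, -0.004], [0.0, -0.004, -1.0], [-1.0, 0.0, -0.0]]
ft_force: [0.8, -0.5, 1.2]
grip_width: 0.035
```

>>> arm_command([
  [[0,0,0,0,0,0],[0,0,0,0,0,0],[0,0,0,0,0,0],[0,0,0,0,0,0],[0,0,0,0,0,0],[0,0,0,0,0,0],[0,0,0,0,0,0]],
], jaw=0)

```text
time_s: 31.6
position: [0.4445, 0.158, 0.0473]
tool_rot: [[-0.0, 1.0, -0.004], [-0.0, -0.004, -1.0], [-1.0, -0.0, 0.0]]
ft_force: [-0.3, 0.7, 0.1]
grip_width: 0.0856
```

>>> arm_command([
  [[-0.4,0,0,0,0,0],[-1,0,0,0,0,0],[-2,0,0,0,0,0],[-3,0,0,0,0,0],[-4,0,0,0,0,0],[-5,0,0,0,0,0],[-5.8,0,0,0,0,0],[-5.8,0,0,0,0,0]],
])

```text
time_s: 32.4
position: [0.4454, 0.1581, 0.1953]
tool_rot: [[0.006, 1.0, -0.004], [0.001, -0.004, -1.0], [-1.0, 0.006, -0.001]]
ft_force: [0.2, 0.9, -0.4]
grip_width: 0.0857
```

```bash
python3 g.py 619 154.7 195 0
```

```text
t 32.4 q [ 5.2 17.4 92.2  0.  70.   5.4] p [445.4 158.1 195.3] yaw -0.2 F [ 0.2  0.9 -0.4] w 85.7
[0.05, 6.94, 0.11, -0.04, -0.01, -0.05]
```

>>> arm_command([
  [[0,0.7,0,0,0,0],[0,1.8,0,0,0,0],[0,3.2,0,0,0,0],[0,4.6,0.1,0,0,0],[0,5.8,0.1,0,0,0],[0,6.6,0.1,0,0,0],[0,6.9,0.1,0,0,0],[0,6.9,0.1,0,0,0],[0,6.9,0.1,0,0,0]],
])

```text
time_s: 33.3
position: [0.6161, 0.155, 0.1921]
tool_rot: [[-0.001, 1.0, -0.004], [-0.0, -0.004, -1.0], [-1.0, -0.001, 0.0]]
ft_force: [-0.2, 0.2, -0.7]
grip_width: 0.0854
```

```bash
python3 g.py 619 155 37 0; python3 - <<'E'
from rig import get_image
import cv2,numpy as np
d=get_image("wrist")
T=np.array(d["T"])
for P in([.619,.155,.006],[.619,.155,.03]):
    c=T[:3,:3].T@(np.array(P)-T[:3,3]);print("pred",d["cx"]+d["fx"]*c[0]/-c[2],d["cy"]+d["fy"]*c[1]/c[2])
s=get_image("scene")
cv2.imwrite("pics/w8.png",np.hstack([cv2.resize(d["img"][110:270,150:330],(450,400)),cv2.resize(s["img"][140:220,260:350],(350,400))])[:,:,::-1])
E
```

```text
t 33.3 q [ 3.5 33.1 65.6  0.  81.3  3.7] p [616.1 155.  192.1] yaw -0.2 F [-0.2  0.2 -0.7] w 85.4
[6.2, 0.13, -0.0, -0.03, 0.0, 0.01]
pred 259.89438674960707 177.63602282320227
pred 260.0976919125281 182.92414831668992
```

View pics/w8.png

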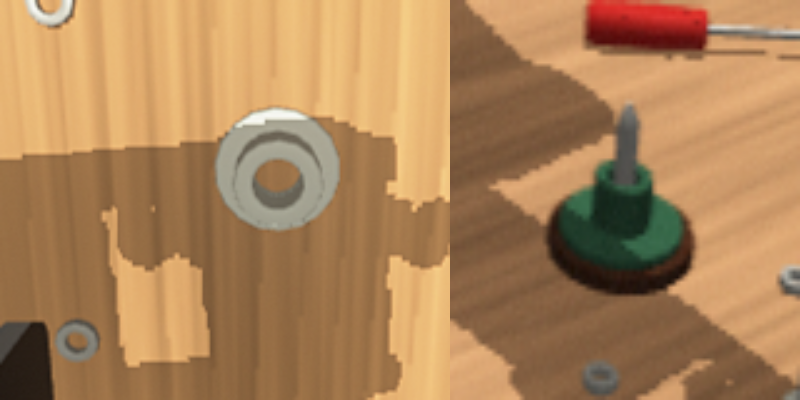

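Right: green riser seated flush on the stand. Left: white flange centre at (278,168), i.e. full (261.2,177.4), against a predicted (259.9,177.6), so I take (620,155). Viewed 12.

>>> arm_command([
  [[1,0.1,0,0,0,0],[2,0.15,0,0,0,0],[3,0.15,0,0,0,0],[4,0.15,0,0,0,0],[5,0.15,0,0,0,0],[5.7,0.15,0,0,0,0],[6.1,0.15,0,0,0,0],[6.2,0.15,0,0,0,0],[6.2,0.15,0,0,0,0],[6.2,0.15,0,0,0,0]],
])

```text
time_s: 34.4
position: [0.6212, 0.1549, 0.0385]
tool_rot: [[0.002, 1.0, -0.004], [0.0, -0.004, -1.0], [-1.0, 0.002, -0.0]]
ft_force: [0.9, 1.2, 0.7]
grip_width: 0.0856
```

>>> arm_command([
  [[0,0,0,0,0,0],[0,0,0,0,0,0],[0,0,0,0,0,0],[0,0,0,0,0,0],[0,0,0,0,0,0],[0,0,0,0,0,0],[0,0,0,0,0,0],[0,0,0,0,0,0]],
], jaw=1, newtons=40)

```text
time_s: 35.2
position: [0.6209, 0.1548, 0.0379]
tool_rot: [[0.001, 1.0, -0.004], [-0.0, -0.004, -1.0], [-1.0, 0.001, 0.0]]
ft_force: [-1.6, -0.1, 5.6]
grip_width: 0.035
```

>>> arm_command([
  [[-0.4,0,0,0,0,0],[-1,0,0,0,0,0],[-1.8,0,0,0,0,0],[-2.6,0,0,0,0,0],[-3.4,0,0,0,0,0],[-4.2,0,0,0,0,0],[-4.6,0,0,0,0,0],[-4.8,0,0,0,0,0],[-4.8,0,0,0,0,0]],
])

```text
time_s: 36.1
position: [0.6208, 0.1548, 0.1574]
tool_rot: [[0.0, 1.0, -0.004], [0.0, -0.004, -1.0], [-1.0, 0.0, -0.0]]
ft_force: [-0.3, 0.1, -1.2]
grip_width: 0.0354
```

```bash
python3 g.py 445 158 157 0
```

```text
t 36.1 q [ 3.4 35.2 67.7  0.  77.1  3.6] p [620.8 154.8 157.4] yaw -0.2 F [-0.3  0.1 -1.2] w 35.4
[0.02, -7.03, -0.1, -0.04, -0.0, -0.0]
```

>>> arm_command([
  [[0,-0.5,0,0,0,0],[0,-1.4,0,0,0,0],[0,-2.5,0,0,0,0],[0,-3.7,-0.1,0,0,0],[0,-4.9,-0.1,0,0,0],[0,-5.9,-0.1,0,0,0],[0,-6.6,-0.1,0,0,0],[0,-7,-0.1,0,0,0],[0,-7,-0.1,0,0,0],[0,-7,-0.1,0,0,0]],
])

```text
time_s: 37.1
position: [0.4465, 0.158, 0.1572]
tool_rot: [[0.0, 1.0, -0.004], [0.0, -0.004, -1.0], [-1.0, 0.0, -0.0]]
ft_force: [-0.6, -0.1, -1.7]
grip_width: 0.0349
```

```bash
python3 g.py 445 158 79 0;  python3 - <<'E'
from rig import get_image
import cv2,numpy as np
d=get_image("wrist");s=get_image("scene")
cv2.imwrite("pics/w9.png",np.hstack([cv2.resize(d["img"][60:300,130:390],(400,370)),cv2.resize(s["img"][110:230,250:380],(400,370))])[:,:,::-1])
E
```

```text
t 37.1 q [ 5.1 20.3 95.2 -0.  64.5  5.4] p [446.5 158.  157.2] yaw -0.2 F [-0.6 -0.1 -1.7] w 34.9
[3.13, -0.06, -0.0, -0.04, -0.0, -0.0]
```

View pics/w9.png

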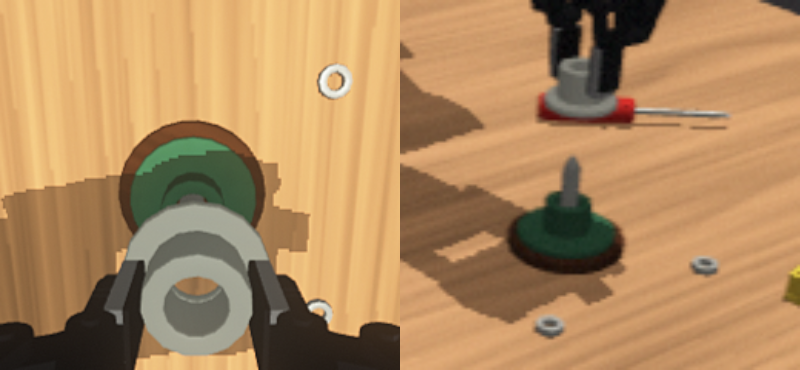

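White flange centred over the post (y ≈ 157.6 mm against 158); x trimmed by -1.5 mm. Viewed 13. Threading.

>>> arm_command([
  [[0.2,-0.06,0,0,0,0],[0.5,-0.06,0,0,0,0],[0.9,-0.06,0,0,0,0],[1.3,-0.06,0,0,0,0],[1.7,-0.06,0,0,0,0],[2.1,-0.06,0,0,0,0],[2.5,-0.06,0,0,0,0],[2.8,-0.06,0,0,0,0],[3.05,-0.06,0,0,0,0],[3.05,-0.06,0,0,0,0]],
])

```text
time_s: 38.2
position: [0.4441, 0.158, 0.0804]
tool_rot: [[-0.001, 1.0, -0.004], [-0.0, -0.004, -1.0], [-1.0, -0.001, 0.0]]
ft_force: [-0.3, 0.8, -2.1]
grip_width: 0.0354
```

>>> arm_command([
  [[0.03,0,0,0,0,0],[0.06,0,0,0,0,0],[0.1,0,0,0,0,0],[0.1,0,0,0,0,0]],
])

```text
time_s: 38.6
position: [0.4443, 0.158, 0.0787]
tool_rot: [[0.0, 1.0, -0.004], [0.0, -0.004, -1.0], [-1.0, 0.0, -0.0]]
ft_force: [0.0, -0.1, -0.4]
grip_width: 0.0352
```

>>> arm_command([
  [[0.02,0,0,0,0,0],[0.03,0,0,0,0,0],[0.03,0,0,0,0,0]],
])

```text
time_s: 38.9
position: [0.4443, 0.158, 0.0779]
tool_rot: [[0.0, 1.0, -0.004], [0.0, -0.004, -1.0], [-1.0, 0.0, -0.0]]
ft_force: [0.8, -1.0, -0.3]
grip_width: 0.0348
```

>>> arm_command([
  [[0,0,0,0,0,0],[0,0,0,0,0,0],[0,0,0,0,0,0],[0,0,0,0,0,0],[0,0,0,0,0,0],[0,0,0,0,0,0],[0,0,0,0,0,0]],
], jaw=0)

```text
time_s: 39.6
position: [0.4443, 0.158, 0.0779]
tool_rot: [[0.0, 1.0, -0.004], [0.0, -0.004, -1.0], [-1.0, 0.0, -0.0]]
ft_force: [0.1, 0.2, -0.6]
grip_width: 0.0853
```

>>> arm_command([
  [[-0.4,0,0,0,0,0],[-1,0,0,0,0,0],[-2,0,0,0,0,0],[-3,0,0,0,0,0],[-4,0,0,0,0,0],[-5,0,0,0,0,0],[-5.8,0,0,0,0,0],[-6.6,0,1,0,0,0],[-6.8,0,1.5,0,0,0],[-6.8,0,1.5,0,0,0]],
])

```text
time_s: 40.6
position: [0.4442, 0.1195, 0.2485]
tool_rot: [[0.001, 1.0, -0.006], [-0.0, -0.006, -1.0], [-1.0, 0.001, 0.0]]
ft_force: [0.6, 0.3, -0.5]
grip_width: 0.0855
```

```bash
python3 g.py; python3 - <<'E'
from rig import get_image
import cv2
s=get_image("scene")["img"]
cv2.imwrite("pics/w10.png",cv2.resize(s[120:350,70:440],(800,497),interpolation=cv2.INTER_CUBIC)[:,:,::-1])
E
```

```text
t 40.6 q [ 0.3 13.1 88.6 -0.  78.2  0.6] p [444.2 119.5 248.5] yaw -0.3 F [ 0.6  0.3 -0.5] w 85.5
```

View pics/w10.png

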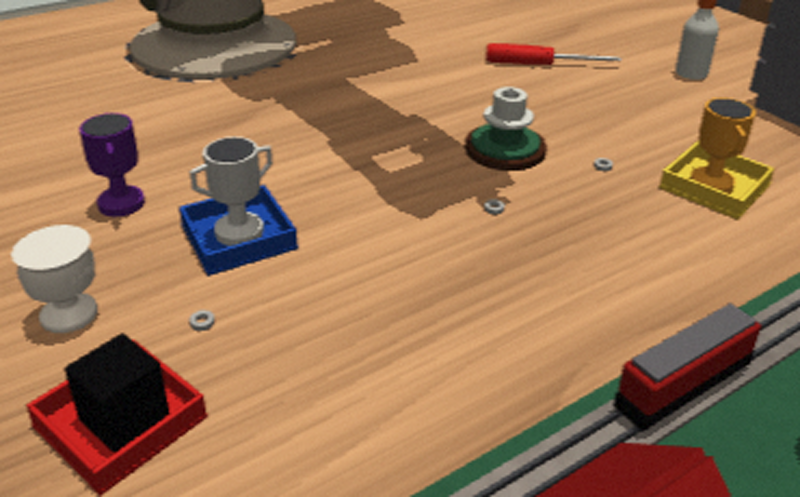

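Picture 14: the gold cup is in yellow (720,150), silver in blue (235,190) and the plinth in red (115,390). The white riser sits on the green one (508,115), with the hub top just below the post tip. The urn (58,280) has not moved.

>>> arm_command([
  [[0,0,0,0,0,0],[0,0,0,0,0,0],[0,0,0,0,0,0],[0,0,0,0,0,0],[0,0,0,0,0,0]],
])

```text
time_s: 41.15
position: [0.4441, 0.1207, 0.2477]
tool_rot: [[-0.0, 1.0, -0.004], [-0.0, -0.004, -1.0], [-1.0, -0.0, 0.0]]
ft_force: [-0.1, -0.0, 1.2]
grip_width: 0.0853
```

```bash
python3 -c "
from rig import workorder
print(workorder.close_job())"
```

```text
the job is handed in; nothing more can be done
None
```

The job is done and handed in at about 41 s of the 122 s allowed, in the order you asked. The gold cup stands in the yellow bin, the silver cup in the blue and the plinth in the red. The green riser is on the spindle with the white one on top of it.

- **Last picture:** everything is upright and released, and the urn looks undisturbed. The gripper is open and well clear of everything.
- **Riser heights:** I judged both risers fully home from the arm's height at release (47.5 and 77.9 mm, matching undersides at 10 and 40 mm) and from the picture. I did not measure the white one's height separately afterwards.
- **Forces:** the wrist readings I saw stayed under about 7 N.
- **Disagreements:** the top and wrist cameras differed by 2–3 mm on the green riser's position and about 1 mm on the white one's. I took positions between the two or nearer the wrist view. No check failed.

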